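# Put the violin maker's finger planes away in their fitted tray

## Task

Put the four oval brass finger planes away in the till tray, each sole down, flat and lengthwise in the recess cut for its size: the largest plane in the largest recess and so on down to the smallest. Set them down, do not drop them, and leave the tailed palm plane and the square-bodied rebate plane lying where they are: they do not belong to the set.

Things in the scene. Friction and masses are not known exactly. Their poses are not given: they have to be found in the camera images.
- plane_1: The largest of the four oval finger planes: small brass plane, parallel sides, half-round ends, 76 mm long (x) and 38 mm wide (y), upright side cheeks 24 mm high along its middle, slanted steel iron between them rising to about 32 mm. About 300 g. Origin: centre of the sole (underside); x along its length, z up. Lies sole down, any heading; grip it across the cheeks.
- plane_2: The second largest of the four oval finger planes: small brass plane, parallel sides, half-round ends, 60 mm long (x) and 30 mm wide (y), upright side cheeks 21 mm high along its middle, slanted steel iron between them rising to about 28 mm. About 190 g. Origin: centre of the sole (underside); x along its length, z up. Lies sole down, any heading; grip it across the cheeks.
- plane_3: The second smallest of the four oval finger planes: small brass plane, parallel sides, half-round ends, 45 mm long (x) and 24 mm wide (y), upright side cheeks 19 mm high along its middle, slanted steel iron between them rising to about 25 mm. About 110 g. Origin: centre of the sole (underside); x along its length, z up. Lies sole down, any heading; grip it across the cheeks.
- plane_4: The smallest of the four oval finger planes: small brass plane, parallel sides, half-round ends, 33 mm long (x) and 19 mm wide (y), upright side cheeks 16 mm high along its middle, slanted steel iron between them rising to about 21 mm. About 60 g. Origin: centre of the sole (underside); x along its length, z up. Lies sole down, any heading; grip it across the cheeks.
- insert_1: Wooden insert for plane_1 with the largest recess, 92 mm long (x) by 54 mm wide, grey lining. One of four 108 x 79 mm blocks side by side (80 mm apart, order varies) in the fixed till tray, whose wall is 17 mm high. Origin: underside centre, below the recess's centre, 4 mm above the bench; recess floor 6 mm, rim 11 mm above the origin. x along the recess, z up. Fixed.
- insert_2: Wooden insert for plane_2 with the second largest recess, 76 mm long (x) by 46 mm wide, grey lining. One of four 108 x 79 mm blocks side by side (80 mm apart, order varies) in the fixed till tray, whose wall is 17 mm high. Origin: underside centre, below the recess's centre, 4 mm above the bench; recess floor 6 mm, rim 11 mm above the origin. x along the recess, z up. Fixed.
- insert_3: Wooden insert for plane_3 with the second smallest recess, 61 mm long (x) by 40 mm wide, grey lining. One of four 108 x 79 mm blocks side by side (80 mm apart, order varies) in the fixed till tray, whose wall is 17 mm high. Origin: underside centre, below the recess's centre, 4 mm above the bench; recess floor 6 mm, rim 11 mm above the origin. x along the recess, z up. Fixed.
- insert_4: Wooden insert for plane_4 with the smallest recess, 49 mm long (x) by 35 mm wide, grey lining. One of four 108 x 79 mm blocks side by side (80 mm apart, order varies) in the fixed till tray, whose wall is 17 mm high. Origin: underside centre, below the recess's centre, 4 mm above the bench; recess floor 6 mm, rim 11 mm above the origin. x along the recess, z up. Fixed.
- palm_plane: Look-alike that does not belong: a brass palm plane with round ends (body 44 x 26 mm) and a long tail rod ending in a dark wooden ball; 91 mm long in all, cheeks 19 mm high. Origin at the sole's level, near the middle of its whole length; the tail points along +x.
- rebate_plane: Look-alike that does not belong: a brass rebate plane with a plain rectangular, square-cornered body 58 x 26 mm, 22 mm high. Origin: centre of the sole; x along its length.

How it is judged:
At the end, for the whole second after the job is handed in: Each finger plane lies released, at rest and sole down (0.1 rad) on the floor of its own recess (2.5 mm), largest in largest and so on, within 13 mm of its centre and 0.45 rad of its length, either way round; the palm and rebate planes are within 30 mm of where they started (horizontal distance between plane_1 and insert_1 below 0.013 m and z of plane_1 in the frame of insert_1 between 0.003 and 0.0085 m and angle between each of plane_1, plane_2, plane_3, plane_4's own z axis and vertical below 0.1 rad and angle between the x axis of plane_1 and the x axis of insert_1, either way round below 0.45 rad and linear speed of each of plane_1, plane_2, plane_3, plane_4 below 0.02 m/s and horizontal distance between plane_2 and insert_2 below 0.013 m and z of plane_2 in the frame of insert_2 between 0.003 and 0.0085 m and angle between the x axis of plane_2 and the x axis of insert_2, either way round below 0.45 rad and horizontal distance between plane_3 and insert_3 below 0.013 m and z of plane_3 in the frame of insert_3 between 0.003 and 0.0085 m and angle between the x axis of plane_3 and the x axis of insert_3, either way round below 0.45 rad and horizontal distance between plane_4 and insert_4 below 0.013 m and z of plane_4 in the frame of insert_4 between 0.003 and 0.0085 m and angle between the x axis of plane_4 and the x axis of insert_4, either way round below 0.45 rad and distance of each of palm_plane, rebate_plane from where it was at the start of the episode below 0.03 m); the robot touches nothing.
It fails at once if the palm plane or the rebate plane, which are not of the set, is shifted by more than 30 mm (distance of any of palm_plane, rebate_plane from where it was at the start of the episode above 0.03 m).
It fails at once if a finger plane is dropped (falls free of the fingers faster than 0.8 m/s, a fall of over 30 mm) ((contact force between plane_1 and the fingers below 0.01 N and linear speed of plane_1 above 0.8 m/s) or (contact force between plane_2 and the fingers below 0.01 N and linear speed of plane_2 above 0.8 m/s) or (contact force between plane_3 and the fingers below 0.01 N and linear speed of plane_3 above 0.8 m/s) or (contact force between plane_4 and the fingers below 0.01 N and linear speed of plane_4 above 0.8 m/s)).
It also fails if it takes over 96 s, if anything falls off the work surface, if the arm or the gripper's body presses on something with over 40 N, if the wrist force passes 120 N, or if a joint passes its speed limit or range.

## Robot

A 6-joint arm with a two-finger parallel gripper is mounted at the origin on the work surface. World frame = base frame: x ahead of the robot, y to its left, z up, the work surface at z = 0. Lengths are in m, angles in rad, forces in N, time in s.
With the tool pointing down it reaches from about 0.3 to 0.875 m from the base axis. Payload 6.4 kg.
Tool frame: the origin (TCP) lies midway between the tips of the shut fingers; the grasp point (between the pads) lies 19 mm behind it; z points along the fingers, y is the line along which they close (so a half turn about z gives the same grasp; the last joint's range is limited). The gripper opens to 85 mm and grips with 20 to 120 N. Pads are 22 mm wide; open, the fingers measure 114 mm over their backs; the gripper's body (76 mm by 85 mm) begins 54 mm behind the grasp point. The pads swing forward as they close: fully open they stand 13 mm farther back than shut.
Start: joints at [0.997, 0.181, 1.607, -0, 1.354, -0.206], TCP at [0.207, 0.537, 0.231] pointing down, gripper open.
Joint ranges: [-2.99, 2.99], [-0.89, 2.07], [0.3, 2.58], [-1.14, 4.28], [0, 2.63], [-3.12, 3.12]. Speed limits (rad/s): [2.57, 2.57, 3.01, 3.14, 3.14, 3.14].

## Interface

Orientations are given as a unit quaternion [w, x, y, z].
In Python, from bench import sensors, vision, ctrl gives the robot as it stands.
- The arm moves only by the tool carry_out, never from a script. Its argument "deltas" is text: rows parted by semicolons, each of 7 numbers parted by spaces: the shift along the tool's x, y, z in mm, then the turn, a rotation vector about the tool's x, y, z in rad, then the closure, from 0 (fully open) to 1 (shut). In form: tx ty tz ax ay az claw; .... A call has 1 to 12 rows; each row is the pose to reach, as a shift and turn from the pose commanded when the call began, along the tool's axes at that moment; what a row does not reach only later rows make up. A row lasts 1/8 s, in which the tool goes at most 62.5 mm and 10.7 degrees, less where a joint would pass 70% of its speed; a pose out of reach is approached as far as the arm can. A call with a gripper value outside its range is refused whole. The fingers move at their own pace and stop on an object; the grip force is fixed at half the most. Time passes only in rows, so rows that repeat a pose let the fingers close. It gives the time, the measured TCP pose, the force, the opening and the grip force at its end, in the units of the state.
- sensors.get_obs(): the state, without advancing time (a new reading comes with each control period).
- vision.camera(name): name is "scene" or "side" or "wrist"; returns the picture (384x512x3 uint8, blue, green, red); there is no depth.
- vision.camera_model(name): a dict with "K" (3x3 intrinsics, pixels), "k1" (the pictures are not rectified: a ray, as slopes to the right and down, at radius r is drawn at 1 + k1 r^2 times it, then the intrinsics apply), "extrinsics" (4x4, takes a point from world to camera coordinates); the wrist camera has in their place "hand_eye" (4x4, takes a point from camera to tool coordinates, whose origin is the TCP and whose axes are the flange's). Camera axes: x right, y down, z forward; pixel columns grow to the right and rows downward; lengths in m; the calibration is good to about 2 mm. A picture is of the moment at which its call begins: read the wrist's pose just before it. camera_model takes no time and is no camera call.
- ctrl.hand_in(): hands the job in; it is judged then, once.
The state is a dict: "time_s": time; "q": joint angles; "dq": joint speeds; "joint_efforts": joint torques, N m; "eef_pos": TCP position; "eef_rot": TCP orientation; "wrist_force": force on the tool from outside, world axes, zero at the start; "torque": the same for the moment, N m; "opening": opening from 0.0 (shut) to 1.0 (fully open); "grasp_force": force on a finger pad.
Only numpy, scipy, OpenCV 4.12 (cv2) and the standard library are available. Lean on these libraries where they do the work, as an engineer would, in place of code of your own. Each camera call takes 0.05 s, during which the arm holds its last target. There are 200 camera calls.

## Working session

There is one attempt and no reset: what is moved stays moved. The work goes in short steps, Python scripts to look and compute and a tool call to move; the robot and the scene stay as the last step left them, time stands still between calls to the robot, and variables do not carry over. Pictures are saved under pics/ and viewed, at most 14 in all, crops included, and the job is handed in when it is done.

Besides the shell and the picture viewer there is one more tool, called after "Request:" as name(argument=value, ...) on one line, values as JSON. carry_out: Moves the arm, as the interface text tells. Its arguments: {"type":"object","properties":{"deltas":{"type":"string"}},"required":["deltas"]}

```bash
ls; mkdir -p pics; python3 - <<'E'
from bench import sensors, vision
import cv2
o=sensors.get_obs();print(o)
for n in("scene","side","wrist"):
    cv2.imwrite(f"pics/{n}0.png",vision.camera(n))
    print(n,vision.camera_model(n))
E
```

```text
pics
{'time_s': 0.0, 'q': array([ 9.96731229e-01,  1.81556915e-01,  1.60798783e+00,  1.14269970e-05,
        1.35379868e+00, -2.06345913e-01]), 'dq': array([-0.00175461, -0.00122929,  0.00070493,  0.00140348,  0.001174  ,
       -0.00094664]), 'joint_efforts': array([-5.27248449e-04, -4.44879448e+01, -3.51330256e+01, -3.07958080e-04,
        9.29336355e-03,  7.52057957e-06]), 'eef_pos': array([0.20640948, 0.5360937 , 0.23038498]), 'eef_rot': array([-3.38136834e-04,  1.82826610e-01,  9.83144783e-01, -8.07461472e-04]), 'wrist_force': array([-0.50244512,  0.36201613, -0.0518351 ]), 'torque': array([-0.01704843, -0.02961786, -0.02330505]), 'grasp_force': 0.0, 'opening': 0.997906603396418}
scene {'K': array([[417.44711889,   0.        , 256.92593887],
       [  0.        , 417.44711889, 194.85160175],
       [  0.        ,   0.        ,   1.        ]]), 'k1': -0.13925936539394346, 'extrinsics': array([[-0.7570189 ,  0.65335962,  0.00660197,  0.41260852],
       [ 0.39052   ,  0.4605329 , -0.79712206, -0.18426892],
       [-0.52384779, -0.60085827, -0.60378211,  1.35804265],
       [ 0.   
[... 352 characters left out ...]
-0.84101049,  0.24541854],
       [ 0.59005546,  0.5994975 , -0.54077473,  0.53272071],
       [ 0.        ,  0.        ,  0.        ,  1.        ]])}
wrist {'K': array([[289.29688841,   0.        , 260.84692591],
       [  0.        , 289.29688841, 189.31426987],
       [  0.        ,   0.        ,   1.        ]]), 'k1': -0.003029650315501964, 'hand_eye': array([[-3.99816597e-04, -9.60233377e-01, -2.79198320e-01,
         6.95224847e-02],
       [ 9.99999892e-01, -3.18021327e-04, -3.38260851e-04,
         8.46029321e-04],
       [ 2.36018339e-04, -2.79198425e-01,  9.60233401e-01,
        -1.42412697e-01],
       [ 0.00000000e+00,  0.00000000e+00,  0.00000000e+00,
         1.00000000e+00]])}
```

View pics/scene0.png

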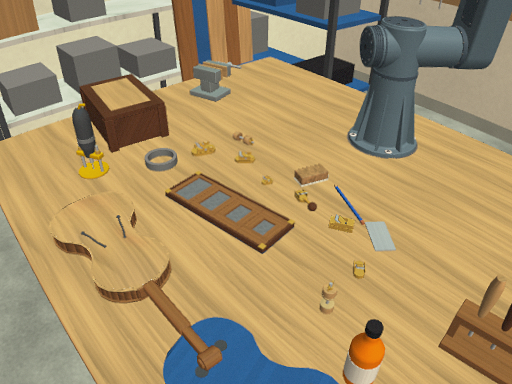

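View pics/side0.png

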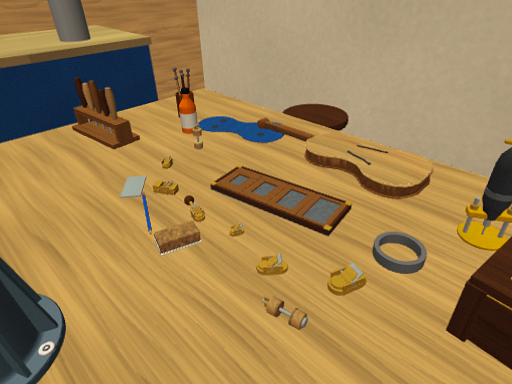

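View pics/wrist0.png

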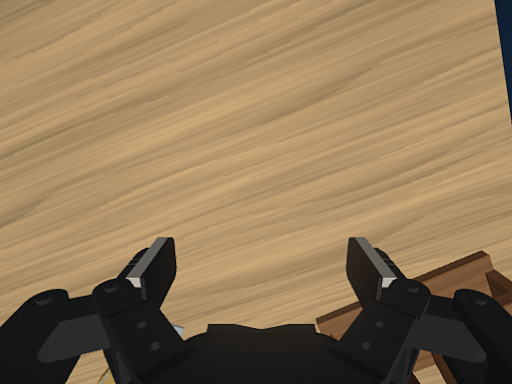

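Scene view: brass items at (203,149), (244,157), (267,181), the palm plane at (302,196) with its ball at (312,207), the square rebate plane at (341,223), and (359,269). The tray runs from (185,183) to (275,240). The side view shows the same order.

```bash
cat > h.py <<'E'
import numpy as np, cv2
from bench import sensors, vision
from scipy.spatial.transform import Rotation as R
def cam(n,o=None):
    m=vision.camera_model(n)
    if n!="wrist": return m["K"],m["k1"],np.linalg.inv(m["extrinsics"])
    o=o or sensors.get_obs(); T=np.eye(4); w,x,y,z=o["eef_rot"]
    T[:3,:3]=R.from_quat([x,y,z,w]).as_matrix(); T[:3,3]=o["eef_pos"]
    return m["K"],m["k1"],T@m["hand_eye"]
def ray(c,uv):
    K,k1,T=c; uv=np.atleast_2d(np.asarray(uv,float))
    d=(uv-[K[0,2],K[1,2]])/[K[0,0],K[1,1]]; s=d.copy()
    for _ in range(20): s=d/(1+k1*(s**2).sum(1,keepdims=True))
    return T[:3,3],np.c_[s,np.ones(len(s))]@T[:3,:3].T
def onplane(c,uv,z):
    p,d=ray(c,uv); return (p+d*((z-p[2])/d[:,2])[:,None])[:,:2]
def project(c,P):
    K,k1,T=c; q=(np.atleast_2d(P)-T[:3,3])@T[:3,:3]; s=q[:,:2]/q[:,2:]
    s=s*(1+k1*(s**2).sum(1,keepdims=True)); return s*[K[0,0],K[1,1]]+[K[0,2],K[1,2]]
def brass(im):
    h=cv2.cvtColor(im,cv2.COLOR_BGR2HSV)
    return cv2.morphologyEx(cv2.inRange(h,(18,150,80),(32,255,255)),cv2.MORPH_CLOSE,np.ones((3,3)))
def blobs(m,amin):
    cs,_=cv2.findContours(m,cv2.RETR_EXTERNAL,cv2.CHAIN_APPROX_NONE)
    return [c[:,0] for c in cs if cv2.contourArea(c)>amin]
E
python3 - <<'E'
from h import *
ims=[]
for n in("scene","side"):
    im=cv2.imread(f"pics/{n}0.png"); m=brass(im); c=cam(n)
    for b in blobs(m,25):
        g=onplane(c,b,0.01); r=cv2.minAreaRect((g*1000).astype(np.float32))
        if abs(g).max()<1.2: print(n,b.mean(0).round(),np.round(r[0]),np.round(r[1]),round(r[2]))
    # grey lining
    h=cv2.cvtColor(im,cv2.COLOR_BGR2HSV); print(n,[h[y,x] for x,y in ([(196,187),(216,200),(239,213),(260,227)] if n=="scene" else [(239,180),(263,188),(290,198),(322,208)])])
    x,y=(160,130) if n=="scene" else (120,140)
    ims.append(cv2.resize(im[y:y+170,x:x+260],None,fx=3,fy=3,interpolation=2)[:510]); 
cv2.imwrite("pics/a.png",ims[0][:,:780])
E
```

```text
scene [359. 269.] [528. 317.] [51. 24.] 39
scene [262. 246.] [639. 126.] [17. 16.] 5
scene [341. 223.] [441. 192.] [52. 59.] 31
scene [302. 196.] [438.  53.] [61. 33.] 54
scene [267. 180.] [457. -60.] [38. 28.] 50
scene [245. 158.] [ 429. -192.] [56. 56.] 50
scene [ 95. 165.] [ 799. -455.] [153.  88.] 77
scene [ 80. 152.] [ 800. -552.] [71. 21.] 83
scene [202. 149.] [ 494. -313.] [78. 70.] 49
scene [array([ 79,  17, 122], dtype=uint8), array([ 77,  14, 129], dtype=uint8), array([ 77,  18, 130], dtype=uint8), array([ 75,  13, 121], dtype=uint8)]
side [500. 302.] [ 628. -517.] [37.  6.] 82
side [252. 231.] [549. 127.] [1008. 1386.] 0
side [array([ 72,  12, 103], dtype=uint8), array([ 69,  17, 106], dtype=uint8), array([ 68,  10, 102], dtype=uint8), array([ 69,  17, 103], dtype=uint8)]
```

View pics/a.png

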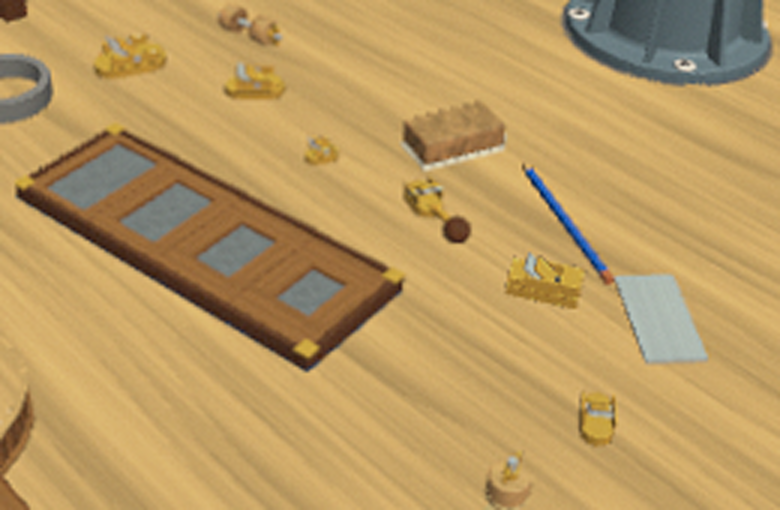

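Scene crop: lined recesses run from the largest at crop (103,175) → full (194,188), then (165,211), (236,249), down to the smallest at (312,290). Planes: 1 at (203,149), 2 at (244,157), 4 at (267,181), 3 at (359,269). The tailed and square ones are the look-alikes.

```bash
python3 - <<'E'
from h import *
for n,pts in(("scene",[(194,188),(215,200),(239,213),(264,227)]),("side",[(322,209),(290,198),(263,188),(239,180)])):
    im=cv2.imread(f"pics/{n}0.png"); c=cam(n); h=cv2.cvtColor(im,cv2.COLOR_BGR2HSV)
    m=cv2.inRange(h,(40,0,80),(110,60,190))
    for p in pts:
        for b in blobs(m,30):
            if cv2.pointPolygonTest(b,p,False)>=0:
                g=onplane(c,b,0.010); r=cv2.minAreaRect((g*1000).astype(np.float32)); print(n,np.round(r[0]),np.round(r[1]),round(r[2]))
c1,c2=cam("scene"),cam("side")
# tray corner fittings (scene px from crop /3 + offset)
s=np.array([(115,128),(25,183),(308,348),(394,274)])/3+[160,130]
print(onplane(c1,s,0.017))
for a,b in[((203,149),(347,279)),((244.5,157.5),(271,264)),((267,180.5),(236,230)),((359,269),(167,162))]:
    p,d=ray(c1,a);q,e=ray(c2,b); A=np.c_[d[0],-e[0]]; t=np.linalg.lstsq(A,q-p,rcond=None)[0]
    print((p+d[0]*t[0]).round(3),(q+e[0]*t[1]).round(3))
E
```

```text
scene [ 633. -158.] [85. 45.] 9
scene [620. -79.] [68. 37.] 9
scene [607.   0.] [53. 32.] 10
scene [594.  79.] [42. 28.] 9
side [ 637. -155.] [81. 48.] 9
side [624. -75.] [65. 39.] 9
side [612.   4.] [51. 31.] 10
side [598.  83.] [37. 24.] 9
[[ 0.5866301  -0.20242991]
 [ 0.69593534 -0.18262628]
 [ 0.64281411  0.13275361]
 [ 0.53464695  0.11402379]]
[ 0.496 -0.311  0.009] [ 0.497 -0.313  0.009]
[ 0.43 -0.19  0.01] [ 0.43  -0.189  0.009]
[ 0.455 -0.062  0.006] [ 0.455 -0.062  0.006]
[0.526 0.315 0.008] [0.527 0.314 0.007]
```

```bash
cat >> h.py <<'E'
def go(x,y,z,head,obs=None):
    """deltas (mm, rotvec) from the measured pose to tool-down at x,y,z (m) with tool x at heading head (deg)"""
    o=obs or sensors.get_obs(); w,a,b,c=o["eef_rot"]; M=R.from_quat([a,b,c,w])
    h=np.radians(head); G=np.array([[np.cos(h),np.sin(h),0],[np.sin(h),-np.cos(h),0],[0,0,-1]])
    t=M.inv().apply(np.array([x,y,z])-o["eef_pos"])*1000
    r=(M.inv()*R.from_matrix(G)).as_rotvec()
    X=M.as_matrix()[:,0]; print("t",o["time_s"],"head",round(np.degrees(np.arctan2(X[1],X[0])),1),"delta",t.round(1),r.round(4),"q1,q6",o["q"][[0,5]].round(2))
E
python3 - <<'E'
from h import *
go(.527,.315,.2,158.9)
print(onplane(cam("scene"),[(362,380),(328,305)],0), onplane(cam("side"),[(188,132),(199,148)],0))
E
```

```text
t 0.15 head 158.9 delta [-378.6  -91.1   30.6] [-0.0014 -0.0003  0.0005] q1,q6 [ 1.   -0.21]
[[0.721237   0.48125026]
 [0.64382964 0.33160771]] [[0.70909452 0.46412218]
 [0.65692293 0.33327705]]
```

Request:
carry_out(deltas="-50 -12 10 0 0 0 0; -110 -26 20 0 0 0 0; -170 -41 31 0 0 0 0; -230 -55 31 0 0 0 0; -290 -70 31 0 0 0 0; -340 -82 31 0 0 0 0; -379 -91 31 0 0 0 0; -379 -91 31 0 0 0 0; -379 -91 31 0 0 0 0")

```text
time_s: 1.27
eef_pos: [0.527, 0.3155, 0.1997]
eef_rot: [-0.001, 0.183, 0.983, -0.0]
wrist_force: [-1.0, 0.2, 0.3]
opening: 0.999
grasp_force: 0.0
```

```bash
python3 - <<'E'
from h import *
o=sensors.get_obs();im=vision.camera("wrist");cv2.imwrite("pics/w1.png",im)
print(o["time_s"],o["eef_pos"],project(cam("wrist",o),[[.527,.315,.01]]))
E
```

```text
1.275 [0.52701787 0.31545104 0.19974348] [[259.93790915 167.42472751]]
```

View pics/w1.png

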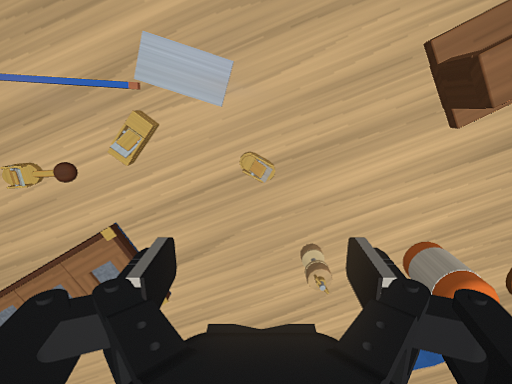

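Wrist view: plane_3 at (257,166), its length tilted about 30° down-right. The rebate plane at (133,138) and the palm plane at (20,175) stay clear.

```bash
cat >> h.py <<'E'
def meas(im,o,uv,z,half=60,lo=(17,120,70),dbg=None):
    h=cv2.cvtColor(im,cv2.COLOR_BGR2HSV); m=cv2.morphologyEx(cv2.inRange(h,lo,(34,255,255)),cv2.MORPH_OPEN,np.ones((2,2)))
    k=np.zeros_like(m); u,v=map(int,uv); k[max(0,v-half):v+half,max(0,u-half):u+half]=255; m=cv2.morphologyEx(m&k,cv2.MORPH_CLOSE,np.ones((5,5)))
    if dbg: cv2.imwrite(dbg,m)
    b=min([b for b in blobs(m,40)],key=lambda b:np.hypot(*(b.mean(0)-uv)))
    g=onplane(cam("wrist",o),b,z); (c,s,a)=cv2.minAreaRect((g*1000).astype(np.float32))
    if s[0]<s[1]: a+=90; s=s[::-1]
    print("centre",np.round(c,1),"size",np.round(s,1),"heading",round(a%180,1)); return np.array(c)/1000,a%180
E
python3 - <<'E'
from h import *
im=cv2.imread("pics/w1.png");o=sensors.get_obs()
h=cv2.cvtColor(im,cv2.COLOR_BGR2HSV);print(h[166,236:280].tolist()[::3], h[130,240:280:8].tolist())
for s in(120,150,170):meas(im,o,(257,166),.01,lo=(17,s,70))
E
```

```text
[[17, 102, 198], [17, 100, 198], [20, 147, 154], [21, 141, 185], [21, 141, 184], [19, 144, 166], [18, 151, 177], [18, 151, 176], [19, 151, 179], [19, 164, 179], [18, 19, 165], [20, 130, 165], [20, 143, 185], [17, 100, 181], [17, 103, 179]] [[18, 101, 177], [18, 102, 177], [18, 103, 178], [18, 102, 195], [18, 103, 194]]
centre [526.3 312.9] size [44.3 27.6] heading 39.5
centre [527.9 312.5] size [13.8 12.9] heading 34.8Traceback (most recent call last):
  File "<stdin>", line 4, in <module>
  File "h.py", line 37, in meas
    b=min([b for b in blobs(m,40)],key=lambda b:np.hypot(*(b.mean(0)-uv)))
ValueError: min() iterable argument is empty
```

```bash
python3 - <<'E'
from h import *
go(.5263,.3129,.006,219.5)
E
```

```text
t 1.325 head 159.0 delta [ -0.9  -2.9 193.9] [ 1.0000e-04 -1.1000e-03 -1.0565e+00] q1,q6 [ 0.35 -0.86]
```

Request:
carry_out(deltas="0 -1 20 0 0 -0.17 0; -1 -2 50 0 0 -0.35 0; -1 -3 80 0 0 -0.53 0; -1 -3 110 0 0 -0.71 0; -1 -3 135 0 0 -0.88 0; -1 -3 155 0 0 -1.056 0; -1 -3 170 0 0 -1.056 0; -1 -3 185 0 0 -1.056 0; -1 -3 194 0 0 -1.056 0; -1 -3 194 0 0 -1.056 0; -1 -3 194 0 0 -1.056 0.6; -1 -3 194 0 0 -1.056 0.9")

```text
time_s: 2.82
eef_pos: [0.5281, 0.3124, 0.007]
eef_rot: [0.001, -0.337, 0.941, -0.0]
wrist_force: [1.0, 0.2, -0.9]
opening: 0.609
grasp_force: 0.0
```

Request:
carry_out(deltas="0 0 0 0 0 0 1; 0 0 0 0 0 0 1; 0 0 0 0 0 0 1; 0 0 0 0 0 0 1")

```text
time_s: 3.32
eef_pos: [0.5281, 0.3124, 0.007]
eef_rot: [0.001, -0.337, 0.941, -0.0]
wrist_force: [-0.8, 0.0, 5.6]
opening: 0.261
grasp_force: 59.9
```

```bash
python3 - <<'E'
from h import *
go(.609,.002,.1,189.5)
cv2.imwrite("pics/w2.png",vision.camera("wrist"))
E
```

```text
t 3.325 head -140.6 delta [ 134.6 -291.2  -93.1] [-1.000e-04  1.300e-03  5.223e-01] q1,q6 [ 0.34 -1.92]
```

View pics/w2.png

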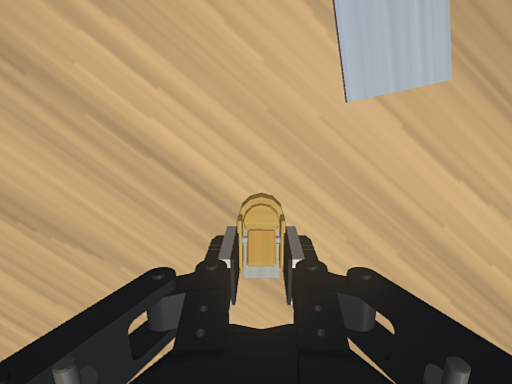

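plane_3 is gripped between the pads at (262,240), and its length lies along the tool x axis. Next I lift it and carry it over insert_3.

Request:
carry_out(deltas="0 0 -25 0 0 0 1; 0 0 -60 0 0 0 1; 15 -40 -93 0 0 0.1 1; 42 -90 -93 0 0 0.25 1; 68 -145 -93 0 0 0.4 1; 94 -200 -93 0 0 0.522 1; 115 -250 -93 0 0 0.522 1; 134.6 -291.2 -93 0 0 0.522 1; 134.6 -291.2 -93 0 0 0.522 1; 134.6 -291.2 -93 0 0 0.522 1")

```text
time_s: 4.62
eef_pos: [0.6077, 0.0021, 0.0984]
eef_rot: [-0.001, -0.083, 0.997, 0.0]
wrist_force: [0.1, 1.1, -0.6]
opening: 0.257
grasp_force: 59.3
```

```bash
python3 - <<'E'
from h import *
o=sensors.get_obs();im=vision.camera("wrist");cv2.imwrite("pics/w3.png",im);c=cam("wrist",o)
go(.609,.002,.018,189.5,o)
print(project(c,[[.635,-.157,.01],[.622,-.077,.01],[.609,.002,.01],[.596,.081,.01]]).round())
h=cv2.cvtColor(im,cv2.COLOR_BGR2HSV);m=cv2.inRange(h,(40,0,80),(110,60,190))
for b in blobs(m,200):
    r=cv2.minAreaRect((onplane(c,b,.01)*1000).astype(np.float32)); print(b.mean(0).round(),np.round(r[0]),np.round(r[1]),round(r[2]))
E
```

```text
t 4.625 head -170.5 delta [-1.4 -0.4 80.4] [ 0.001  -0.0017 -0.0003] q1,q6 [-0.19 -1.93]
[[ 67. 193.]
 [164. 193.]
 [260. 193.]
 [356. 194.]]
[357. 193.] [597.  81.] [47. 33.] 9
[259. 183.] [604.   1.] [48. 39.] 9
[163. 191.] [623. -78.] [75. 44.] 9
[ 66. 190.] [ 635. -158.] [91. 50.] 9
```

View pics/w3.png

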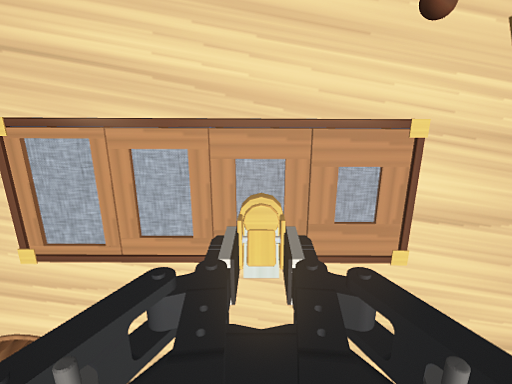

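The wrist view confirms the recess centres: (259,183) for insert_3, with the held plane directly above it, and (357,193), (163,191), (66,190) for the others.

Request:
carry_out(deltas="-1.4 0 35 0 0 0 1; -1.4 0 60 0 0 0 1; -1.4 0 74 0 0 0 1; -1.4 0 80.4 0 0 0 1; -1.4 0 81 0 0 0 1; -1.4 0 81 0 0 0 1; -1.4 0 81 0 0 0 0.6; -1.4 0 81 0 0 0 0.5; -1.4 0 81 0 0 0 0.45; -1.4 0 60 0 0 0 0.45; -1.4 0 20 0 0 0 0.45; -1.4 0 0 0 0 0 0.3")

```text
time_s: 6.18
eef_pos: [0.6117, 0.0017, 0.103]
eef_rot: [0.002, -0.083, 0.997, -0.001]
wrist_force: [0.4, 0.2, -0.2]
opening: 0.698
grasp_force: 0.0
```

```bash
python3 - <<'E'
from h import *
o=sensors.get_obs();im=vision.camera("wrist");cv2.imwrite("pics/w4.png",im)
go(.455,-.062,.2,189.5,o)
uv=project(cam("wrist",o),[[.61,.0015,.02]])[0];print(uv)
meas(im,o,uv,.02,half=45,lo=(18,140,70))
E
```

```text
t 6.175 head -170.5 delta [164.6 -37.1 -97.6] [-0.0017  0.0046  0.0004] q1,q6 [-0.19 -1.93]
[261.16420303 191.31633189]
centre [608.5   4.8] size [25.5 18.7] heading 9.1
```

View pics/w4.png

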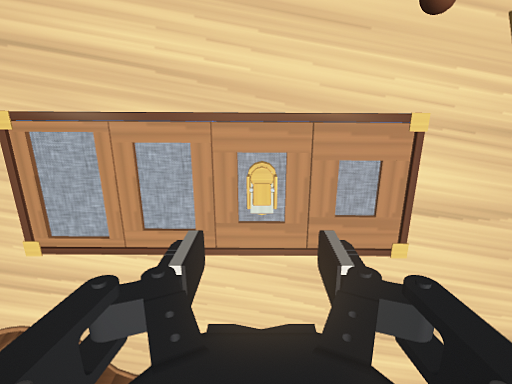

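plane_3 sits flat in its recess, centred at (262,187). Next is plane_4.

Request:
carry_out(deltas="20 -5 -40 0 0 0 0; 75 -16 -80 0 0.004 0 0; 130 -29 -98 0 0.004 0 0; 165 -37 -98 0 0.004 0 0; 165 -37 -98 0 0.004 0 0; 165 -37 -98 0 0.004 0 0")

```text
time_s: 6.98
eef_pos: [0.4537, -0.0618, 0.1974]
eef_rot: [-0.002, -0.083, 0.997, -0.0]
wrist_force: [0.7, -0.4, 0.1]
opening: 0.998
grasp_force: 0.0
```

```bash
python3 - <<'E'
from h import *
o=sensors.get_obs();im=vision.camera("wrist");cv2.imwrite("pics/w5.png",im)
uv=project(cam("wrist",o),[[.455,-.062,.008]])[0];print(uv)
c,a=meas(im,o,uv,.008,half=40)
go(*c,.006,a,o);go(*c,.006,a+180,o)
E
```

```text
[260.56578361 168.54504187]
centre [453.7 -61.1] size [28.1 20.4] heading 162.2
t 6.975 head -170.5 delta [ -0.8   0.7 191.4] [-0.0009 -0.0031  0.4765] q1,q6 [-0.39 -2.13]
t 6.975 head -170.5 delta [ -0.8   0.7 191.4] [ 4.2000e-03 -1.3000e-03 -2.6651e+00] q1,q6 [-0.39 -2.13]
```

View pics/w5.png

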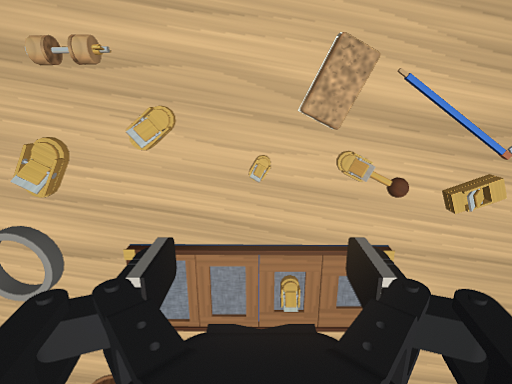

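plane_4 is at (260,168). Its steel iron end at lower left is missed by the mask, so I shift the centre about 2 mm that way.

Request:
carry_out(deltas="-1 0 40 0 0 0.17 0; -2 0 80 0 0 0.34 0; -2.5 0 120 0 0 0.4765 0; -2.5 0 150 0 0 0.4765 0; -2.5 0 172 0 0 0.4765 0.2; -2.5 0 186 0 0 0.4765 0.3; -2.5 0 192.4 0 0 0.4765 0.4; -2.5 0 192.4 0 0 0.4765 0.5; -2.5 0 192.4 0 0 0.4765 0.7; -2.5 0 192.4 0 0 0.4765 1; -2.5 0 192.4 0 0 0.4765 1; -2.5 0 192.4 0 0 0.4765 1")

```text
time_s: 8.52
eef_pos: [0.4559, -0.0618, 0.0059]
eef_rot: [-0.001, 0.155, 0.988, -0.001]
wrist_force: [-0.6, 0.1, 5.9]
opening: 0.201
grasp_force: 59.2
```

Request:
carry_out(deltas="0 0 0 0 0 0 1; 0 0 0 0 0 0 1; 0 0 -10 0 0 0 1; 0 0 -20 0 0 0 1; 0 0 -20 0 0 0 1")

```text
time_s: 9.15
eef_pos: [0.4559, -0.0618, 0.026]
eef_rot: [-0.001, 0.155, 0.988, -0.001]
wrist_force: [0.3, 0.3, -0.7]
opening: 0.201
grasp_force: 58.7
```

```bash
python3 - <<'E'
from h import *
go(.597,.081,.1,189.5);cv2.imwrite("pics/w6.png",vision.camera("wrist")[120:340,130:400])
E
```

```text
t 9.15 head 162.2 delta [-90.6 178.9 -74.5] [-0.0017 -0.0017 -0.4761] q1,q6 [-0.39 -1.65]
```

View pics/w6.png

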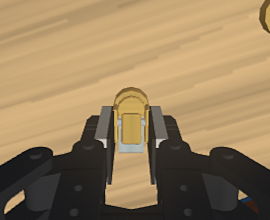

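Request:
carry_out(deltas="0 0 -40 0 0 0 1; -15 30 -74 0 0 -0.12 1; -40 80 -74 0 0 -0.29 1; -65 130 -74 0 0 -0.45 1; -90.6 179 -74 0 0 -0.476 1; -90.6 179 -74 0 0 -0.476 1; -90.6 179 -74 0 0 -0.476 1")

```text
time_s: 10.07
eef_pos: [0.5953, 0.0814, 0.0973]
eef_rot: [-0.003, -0.083, 0.997, -0.0]
wrist_force: [0.4, -0.3, -0.6]
opening: 0.199
grasp_force: 58.9
```

```bash
python3 - <<'E'
from h import *
go(.597,.081,.0165,189.5)
E
```

```text
t 10.075 head -170.5 delta [-2.1 -0.7 80.7] [ 0.0002 -0.0062  0.0004] q1,q6 [-0.06 -1.8 ]
```

Request:
carry_out(deltas="0 0 35 0 0 0 1; 0 0 60 0 0 0 1; 0 0 74 0 0 0 1; 0 0 81 0 0 0 1; 0 0 82 0 0 0 1; 0 0 82 0 0 0 1; 0 0 82 0 0 0 1")

```text
time_s: 10.95
eef_pos: [0.5966, 0.0813, 0.0171]
eef_rot: [-0.001, -0.083, 0.997, -0.0]
wrist_force: [0.7, -0.1, -0.9]
opening: 0.2
grasp_force: 59.0
```

Sole about 1 mm above the floor. I lower it 1 mm more, release and lift.

Request:
carry_out(deltas="0 0 1 0 0 0 1; 0 0 1 0 0 0 1; 0 0 1 0 0 0 0.75; 0 0 1 0 0 0 0.65; 0 0 1 0 0 0 0.55; 0 0 1 0 0 0 0.5; 0 0 -20 0 0 0 0.5; 0 0 -60 0 0 0 0.5; 0 0 -110 0 0 0 0.3; 0 0 -150 0 0 0 0; 0 0 -180 0 0 0 0; 0 0 -180 0 0 0 0")

```text
time_s: 12.45
eef_pos: [0.5989, 0.0814, 0.2011]
eef_rot: [0.002, -0.083, 0.997, -0.001]
wrist_force: [-0.5, 1.3, 0.8]
opening: 1.003
grasp_force: 0.0
```

```bash
python3 - <<'E'
from h import *
o=sensors.get_obs()
go(.430,-.19,.2,189.5,o)
E
```

```text
t 12.45 head -170.5 delta [ 211.4 -239.8    0.8] [-0.0018  0.0037 -0.    ] q1,q6 [-0.06 -1.8 ]
```

Request:
carry_out(deltas="35 -40 0 0 0 0 0; 75 -85 0 0 0 0 0; 115 -130 0 0 0 0 0; 155 -175 0 0 0 0 0; 190 -215 0 0 0 0 0; 210 -239 0 0 0 0 0; 210 -239 0 0 0 0 0; 210 -239 0 0 0 0 0")

```text
time_s: 13.45
eef_pos: [0.4289, -0.1883, 0.1967]
eef_rot: [-0.002, -0.083, 0.997, 0.0]
wrist_force: [0.4, 0.9, -0.6]
opening: 0.999
grasp_force: 0.0
```

```bash
python3 - <<'E'
from h import *
o=sensors.get_obs();im=vision.camera("wrist");cv2.imwrite("pics/w7.png",im)
uv=project(cam("wrist",o),[[.430,-.19,.01]])[0];print(uv)
c,a=meas(im,o,uv,.01,half=50)
go(*c,.006,a,o);go(*c,.006,a+180,o)
E
```

```text
[259.15828861 168.86638613]
centre [ 430.5 -189.4] size [59.7 32.9] heading 139.7
t 13.45 head -170.5 delta [ -2.2  -1.5 190.7] [-0.001  -0.0045  0.8685] q1,q6 [-0.67 -2.4 ]
t 13.45 head -170.5 delta [ -2.2  -1.5 190.7] [ 5.400e-03 -1.200e-03 -2.273e+00] q1,q6 [-0.67 -2.4 ]
```

View pics/w7.png

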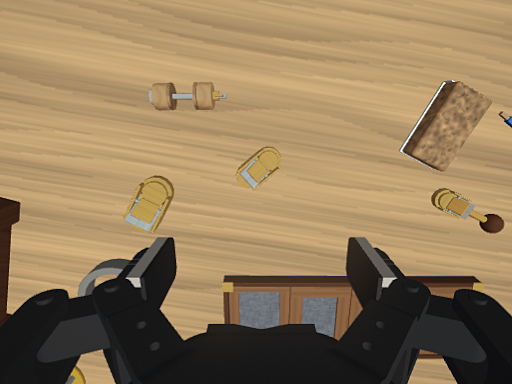

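plane_2 is at (258,168), fully masked (60 x 33 mm). Taking it now.

Request:
carry_out(deltas="-1 0 30 0 0 0.17 0; -2 -1 60 0 0 0.34 0; -2 -1.5 95 0 0 0.51 0; -2 -1.5 125 0 0 0.69 0; -2 -1.5 150 0 0 0.868 0; -2 -1.5 172 0 0 0.868 0.1; -2 -1.5 186 0 0 0.868 0.2; -2 -1.5 192 0 0 0.868 0.3; -2 -1.5 192 0 0 0.868 0.4; -2 -1.5 192 0 0 0.868 0.7; -2 -1.5 192 0 0 0.868 1; -2 -1.5 192 0 0 0.868 1")

```text
time_s: 15.0
eef_pos: [0.4312, -0.1909, 0.0061]
eef_rot: [-0.001, 0.344, 0.939, -0.001]
wrist_force: [-0.7, 0.6, 6.5]
opening: 0.337
grasp_force: 60.2
```

Request:
carry_out(deltas="0 0 0 0 0 0 1; 0 0 0 0 0 0 1; 0 0 0 0 0 0 1")

```text
time_s: 15.38
eef_pos: [0.4312, -0.1909, 0.0062]
eef_rot: [-0.001, 0.344, 0.939, -0.001]
wrist_force: [-0.9, 0.9, 6.0]
opening: 0.331
grasp_force: 60.2
```

```bash
python3 - <<'E'
from h import *
go(.623,-.078,.1,189.5)
E
```

```text
t 15.375 head 139.8 delta [-73.4 209.8 -94.5] [-0.0026 -0.0018 -0.8682] q1,q6 [-0.67 -1.53]
```

Request:
carry_out(deltas="0 0 -25 0 0 0 1; 0 0 -60 0 0 -0.05 1; -14 40 -94 0 0 -0.2 1; -31 90 -94 0 0 -0.37 1; -49 140 -94 0 0 -0.54 1; -63 180 -94 0 0 -0.71 1; -73.4 210 -94 0 0 -0.868 1; -73.4 210 -94 0 0 -0.868 1; -73.4 210 -94 0 0 -0.868 1; -73.4 210 -94 0 0 -0.868 1")

```text
time_s: 16.62
eef_pos: [0.6215, -0.0778, 0.098]
eef_rot: [-0.002, -0.082, 0.997, -0.0]
wrist_force: [0.2, -0.4, -2.2]
opening: 0.334
grasp_force: 60.2
```

```bash
python3 - <<'E'
from h import *
o=sensors.get_obs();go(.623,-.078,.0165,189.5,o)
cv2.imwrite("pics/w8.png",vision.camera("wrist"))
E
```

```text
t 16.625 head -170.6 delta [-1.8 -0.5 81.5] [ 0.0003 -0.0049 -0.002 ] q1,q6 [-0.31 -2.05]
```

View pics/w8.png

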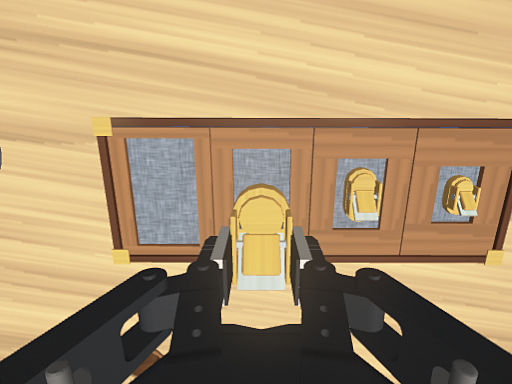

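plane_2 is held over its recess at (262,235). plane_3 (363,193) and plane_4 (460,195) sit in theirs. Lowering now.

Request:
carry_out(deltas="-1 0 35 0 0 0 1; -1 0 60 0 0 0 1; -1 0 74 0 0 0 1; -1 0 81 0 0 0 1; -1 0 83 0 0 0 1; -1 0 83 0 0 0 1; -1 0 83 0 0 0 1")

```text
time_s: 17.55
eef_pos: [0.624, -0.0774, 0.0162]
eef_rot: [-0.001, -0.083, 0.997, -0.001]
wrist_force: [-0.9, -0.2, 0.9]
opening: 0.334
grasp_force: 60.5
```

Request:
carry_out(deltas="0 0 0 0 0 0 1; 0 0 0 0 0 0 0.6; 0 0 0 0 0 0 0.5; 0 0 0 0 0 0 0.4; 0 0 0 0 0 0 0.4; 0 0 -20 0 0 0 0.4; 0 0 -60 0 0 0 0.4; 0 0 -110 0 0 0 0.3; 0 0 -150 0 0 0 0; 0 0 -184 0 0 0 0; 0 0 -184 0 0 0 0")

```text
time_s: 18.92
eef_pos: [0.6263, -0.0777, 0.2048]
eef_rot: [0.002, -0.083, 0.997, -0.002]
wrist_force: [-0.2, 0.0, 0.6]
opening: 1.0
grasp_force: 0.0
```

```bash
python3 - <<'E'
from h import *
go(.496,-.312,.2,189.5)
E
```

```text
t 18.925 head -170.5 delta [ 167.2 -209.6    5. ] [-0.004   0.0038  0.    ] q1,q6 [-0.31 -2.05]
```

Request:
carry_out(deltas="35 -42 2 0 0 0 0; 75 -92 2 0 0 0 0; 115 -142 2 0 0 0 0; 148 -185 2 0 0 0 0; 166 -209 2 0 0 0 0; 166 -209 2 0 0 0 0; 166 -209 2 0 0 0 0")

```text
time_s: 19.8
eef_pos: [0.4946, -0.3098, 0.1975]
eef_rot: [-0.002, -0.083, 0.997, 0.0]
wrist_force: [-0.5, 0.3, 0.8]
opening: 1.0
grasp_force: 0.0
```

```bash
python3 - <<'E'
from h import *
o=sensors.get_obs();im=vision.camera("wrist");cv2.imwrite("pics/w9.png",im)
uv=project(cam("wrist",o),[[.496,-.312,.012]])[0];print(uv)
c,a=meas(im,o,uv,.012,half=60)
go(*c,.006,a,o);go(*c,.006,a+180,o)
E
```

```text
[258.61657766 169.21231665]
centre [ 496.6 -310.7] size [75.6 39.8] heading 161.0
t 19.8 head -170.5 delta [ -2.6  -1.4 191.5] [-0.     -0.0044  0.4975] q1,q6 [-0.76 -2.5 ]
t 19.8 head -170.5 delta [ -2.6  -1.4 191.5] [ 0.0059 -0.     -2.644 ] q1,q6 [-0.76 -2.5 ]
```

View pics/w9.png

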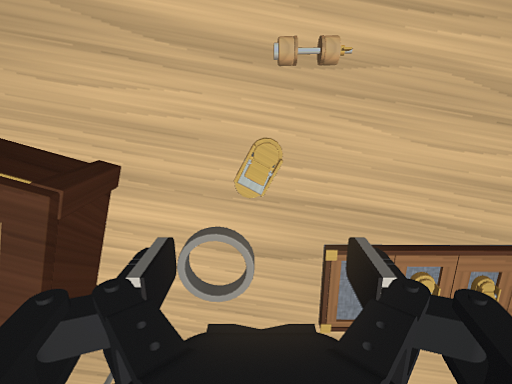

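plane_1 is at (258,168) (76 x 40 mm, heading 161°). The ring (217,265) and box (110,180) are clear of the fingers.

Request:
carry_out(deltas="-1 0 40 0 0 0.17 0; -2 -1 80 0 0 0.34 0; -2.5 -1.4 120 0 0 0.4975 0; -2.5 -1.4 150 0 0 0.4975 0; -2.5 -1.4 172 0 0 0.4975 0; -2.5 -1.4 186 0 0 0.4975 0.1; -2.5 -1.4 192 0 0 0.4975 0.2; -2.5 -1.4 192 0 0 0.4975 0.3; -2.5 -1.4 192 0 0 0.4975 0.6; -2.5 -1.4 192 0 0 0.4975 1; -2.5 -1.4 192 0 0 0.4975 1; -2.5 -1.4 192 0 0 0.4975 1")

```text
time_s: 21.35
eef_pos: [0.4974, -0.3125, 0.0073]
eef_rot: [-0.001, 0.165, 0.986, -0.001]
wrist_force: [-0.6, -0.2, 6.0]
opening: 0.425
grasp_force: 61.5
```

Request:
carry_out(deltas="0 0 0 0 0 0 1; 0 0 0 0 0 0 1; 0 0 0 0 0 0 1")

```text
time_s: 21.72
eef_pos: [0.4974, -0.3125, 0.0073]
eef_rot: [-0.001, 0.165, 0.986, -0.001]
wrist_force: [-0.5, -0.0, 6.6]
opening: 0.43
grasp_force: 61.5
```

```bash
python3 - <<'E'
from h import *
go(.6355,-.1575,.1,189.5)
E
```

```text
t 21.725 head 161.0 delta [-79.9 191.3 -93.3] [-0.0026 -0.0019 -0.4977] q1,q6 [-0.76 -2.  ]
```

Request:
carry_out(deltas="0 0 -25 0 0 0 1; 0 0 -60 0 0 0 1; -17 40 -93 0 0 -0.12 1; -38 90 -93 0 0 -0.25 1; -59 140 -93 0 0 -0.4 1; -74 178 -93 0 0 -0.498 1; -80 191 -93 0 0 -0.498 1; -80 191 -93 0 0 -0.498 1; -80 191 -93 0 0 -0.498 1")

```text
time_s: 22.85
eef_pos: [0.6338, -0.1581, 0.0978]
eef_rot: [-0.003, -0.082, 0.997, -0.0]
wrist_force: [-0.0, 0.0, -2.8]
opening: 0.423
grasp_force: 61.2
```

Request:
carry_out(deltas="-1 0 35 0 0 0 1; -1 0 60 0 0 0 1; -1 0 74 0 0 0 1; -1 0 79 0 0 0 1; -1 0 81 0 0 0 1; -1 0 81 0 0 0 1; -1 0 81 0 0 0 1")

```text
time_s: 23.72
eef_pos: [0.6361, -0.1571, 0.0181]
eef_rot: [-0.001, -0.083, 0.997, -0.001]
wrist_force: [-1.3, 0.8, -2.5]
opening: 0.433
grasp_force: 61.2
```

Request:
carry_out(deltas="0 0 1 0 0 0 1; 0 0 1 0 0 0 1; 0 0 1 0 0 0 0.5; 0 0 1 0 0 0 0.4; 0 0 1 0 0 0 0.32; 0 0 1 0 0 0 0.32; 0 0 -20 0 0 0 0.32; 0 0 -60 0 0 0 0.32; 40 40 -100 0 0 0 0.3; 70 80 -120 0 0 0 0; 70 110 -140 0 0 0 0; 70 110 -140 0 0 0 0")

```text
time_s: 25.22
eef_pos: [0.5499, -0.0587, 0.1612]
eef_rot: [0.001, -0.084, 0.996, -0.001]
wrist_force: [-0.4, -0.0, -0.1]
opening: 1.0
grasp_force: 0.0
```

```bash
python3 - <<'E'
from h import *
a=vision.camera("scene");b=vision.camera("side")
cv2.imwrite("pics/f.png",np.vstack([cv2.resize(a[140:260,150:390],None,fx=2.4,fy=2.4,interpolation=2),cv2.resize(b[150:270,140:380],None,fx=2.4,fy=2.4,interpolation=2)]))
o=sensors.get_obs();im=vision.camera("wrist");print(o["time_s"])
c=cam("wrist",o);h=cv2.cvtColor(im,cv2.COLOR_BGR2HSV)
for bl in blobs(cv2.morphologyEx(cv2.inRange(h,(18,140,90),(34,255,255)),cv2.MORPH_CLOSE,np.ones((5,5))),60):
    r=cv2.minAreaRect((onplane(c,bl,.02)*1000).astype(np.float32));print(np.round(r[0]),np.round(r[1]),round(r[2]))
E
```

```text
25.325
[592.  80.] [30. 25.] 10
[604.   1.] [43. 24.] 13
[619. -79.] [56. 30.] 9
[ 628. -160.] [65. 47.] 9
[ 586. -204.] [14. 14.] 10
[455. 161.] [27. 12.] 39
[444.  74.] [26.  7.] 76
[434.  40.] [40. 29.] 76
```

View pics/f.png

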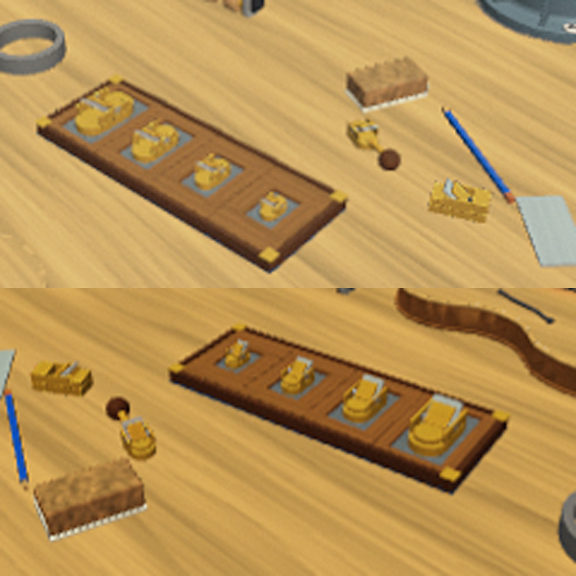

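Both views show all four planes flat, lengthwise and centred in their own recesses. In the crop they run from plane_1 at (105,110) to plane_4 at (270,207). The palm and rebate planes have not moved.

```bash
python3 -c "
from bench import ctrl
print(ctrl.hand_in())"
```

```text
the job is handed in; nothing more can be done
None
```

I put all four finger planes in their own recesses, sole down and lengthwise, left the palm and rebate planes where they were, and handed the job in at about 25 s of the 96 s allowed; the hand-in returned no verdict.

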